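# Sort syringes by plunger position for the steriliser

## Task

Sort the three empty syringes on the tray by their plungers: slide each one whose plunger is pulled out onto the blue strip (it is ready for the steriliser), and each one whose plunger is pushed in onto the orange strip, so that the barrel lies on its strip from end to end. Push them along the tray rather than picking them up, leave every plunger in or out as you found it, and do not disturb the other things on the counter.

Things in the scene. Friction and masses are not known exactly. Their poses are not given: they have to be found in the camera images.
- tray: Grey sorting tray fixed to the counter, 320 mm (its x) by 620 mm (its y); flat floor 12 mm above the counter, with a steel rim all round that stands 10 mm above the floor. Origin at the centre of its underside; its x points roughly away from the robot, its y along its length.
- strip_blue: Blue strip for syringes to be sterilised (plunger pulled out): a flush coloured band on the tray floor, 100 mm wide (its x) and 600 mm long (its y), no step at its edge. Origin at its centre, on the tray floor (12 mm above the counter). One strip lies along the near side of the tray and the other along the far side; which is which varies. Its centre line lies 95 mm from the tray's centre line.
- strip_orange: Orange strip for syringes to be redone (plunger pushed in): a flush coloured band on the tray floor, 100 mm wide (its x) and 600 mm long (its y), no step at its edge. Origin at its centre, on the tray floor (12 mm above the counter). One strip lies along the near side of the tray and the other along the far side; which is which varies. Its centre line lies 95 mm from the tray's centre line.
- syringe_a_mid (a point): Centre of the barrel of a loose clear plastic syringe lying on the tray (about 90 g, green plunger; all three look alike). Barrel 26 mm in diameter, 95 mm long, its axis along this point's y, 13 mm above the tray floor. Starts between the strips, roughly parallel to them; slides easily when pushed sideways on the barrel.
- syringe_a_nose (a point): Nozzle end of that barrel, on its axis, 47.5 mm from the barrel's centre (its -y end). A nozzle 10 mm in diameter and 12 mm long sticks out beyond.
- syringe_a_flange (a point): Flange end of that barrel, on its axis, 47.5 mm from the barrel's centre (its +y end). White finger flange here, 52 mm wide, 24 mm high, 4 mm thick, which keeps it from rolling; beyond it the plunger rod and its thumb disc, 20 mm in diameter.
- plunger_a (a joint): How far the plunger of syringe a is pulled out, m: pushed in is below 0.010 (thumb disc within 13 mm of the flange), pulled out is 0.030 or more, up to 0.055; nothing in between. Stiff: takes about 2.5 N along the axis to shift.
- syringe_b_mid (a point): Centre of the barrel of a loose clear plastic syringe lying on the tray (about 90 g, green plunger; all three look alike). Barrel 26 mm in diameter, 95 mm long, its axis along this point's y, 13 mm above the tray floor. Starts between the strips, roughly parallel to them; slides easily when pushed sideways on the barrel.
- syringe_b_nose (a point): Nozzle end of that barrel, on its axis, 47.5 mm from the barrel's centre (its -y end). A nozzle 10 mm in diameter and 12 mm long sticks out beyond.
- syringe_b_flange (a point): Flange end of that barrel, on its axis, 47.5 mm from the barrel's centre (its +y end). White finger flange here, 52 mm wide, 24 mm high, 4 mm thick, which keeps it from rolling; beyond it the plunger rod and its thumb disc, 20 mm in diameter.
- plunger_b (a joint): How far the plunger of syringe b is pulled out, m: pushed in is below 0.010 (thumb disc within 13 mm of the flange), pulled out is 0.030 or more, up to 0.055; nothing in between. Stiff: takes about 2.5 N along the axis to shift.
- syringe_c_mid (a point): Centre of the barrel of a loose clear plastic syringe lying on the tray (about 90 g, green plunger; all three look alike). Barrel 26 mm in diameter, 95 mm long, its axis along this point's y, 13 mm above the tray floor. Starts between the strips, roughly parallel to them; slides easily when pushed sideways on the barrel.
- syringe_c_nose (a point): Nozzle end of that barrel, on its axis, 47.5 mm from the barrel's centre (its -y end). A nozzle 10 mm in diameter and 12 mm long sticks out beyond.
- syringe_c_flange (a point): Flange end of that barrel, on its axis, 47.5 mm from the barrel's centre (its +y end). White finger flange here, 52 mm wide, 24 mm high, 4 mm thick, which keeps it from rolling; beyond it the plunger rod and its thumb disc, 20 mm in diameter.
- plunger_c (a joint): How far the plunger of syringe c is pulled out, m: pushed in is below 0.010 (thumb disc within 13 mm of the flange), pulled out is 0.030 or more, up to 0.055; nothing in between. Stiff: takes about 2.5 N along the axis to shift.
- spray: Bystander: pink and lilac spray bottle, 76 mm wide, 170 mm high, loose. Origin at the centre of its underside.
- glove_box: Bystander: orange glove box, 120 x 190 x 75 mm, loose. Origin at the centre of its underside.
- cup: Bystander: white plastic cup, 68 mm wide, 85 mm high, loose. Origin at the centre of its underside.
There are look-alikes about, which are no part of the job. Leave any pink or purple look-alike of the part that bears syringe_b_mid alone. Leave any purple look-alike of the part that bears syringe_c_mid alone.

How it is judged:
At the end, for the whole second after the job is handed in: All syringes at rest on the tray floor, both barrel ends (on the axis) over the right strip (within 50 mm of its centre line and within its length): pulled out on blue, pushed in on orange; plungers still out by over 22 mm, or in to under 15 mm (x of syringe_a_nose in the frame of strip_blue between -0.05 and 0.05 m and y of syringe_a_nose in the frame of strip_blue between -0.3 and 0.3 m and z of each of syringe_a_nose, syringe_a_flange, syringe_b_nose, syringe_b_flange, syringe_c_nose, syringe_c_flange in the frame of tray below 0.033 m and x of syringe_a_flange in the frame of strip_blue between -0.05 and 0.05 m and y of syringe_a_flange in the frame of strip_blue between -0.3 and 0.3 m and value of joint each of plunger_a, plunger_c above 0.022 m and linear speed of each of syringe_a, syringe_b, syringe_c below 0.02 m/s and x of syringe_b_nose in the frame of strip_orange between -0.05 and 0.05 m and y of syringe_b_nose in the frame of strip_orange between -0.3 and 0.3 m and x of syringe_b_flange in the frame of strip_orange between -0.05 and 0.05 m and y of syringe_b_flange in the frame of strip_orange between -0.3 and 0.3 m and value of joint plunger_b below 0.015 m and x of syringe_c_nose in the frame of strip_blue between -0.05 and 0.05 m and y of syringe_c_nose in the frame of strip_blue between -0.3 and 0.3 m and x of syringe_c_flange in the frame of strip_blue between -0.05 and 0.05 m and y of syringe_c_flange in the frame of strip_blue between -0.3 and 0.3 m); the robot touches nothing.
It fails at once if a syringe is lifted off the tray instead of slid (an end of its barrel more than 40 mm above its resting height) (height (world z) of any of syringe_a_nose, syringe_a_flange, syringe_b_nose, syringe_b_flange, syringe_c_nose, syringe_c_flange above 0.065 m).
It fails at once if the spray bottle, glove box or cup is moved more than 30 mm (distance of any of spray, glove_box, cup from where it was at the start of the episode above 0.03 m).
It also fails if it takes over 58 s, if anything falls off the work surface, if the arm or the gripper's body presses on something with over 40 N, if the wrist force passes 120 N, or if a joint passes its speed limit or range.

## Robot

A 6-joint arm with a two-finger parallel gripper is mounted at the origin on the work surface. World frame = base frame: x ahead of the robot, y to its left, z up, the work surface at z = 0. Lengths are in m, angles in rad, forces in N, time in s.
With the tool pointing down it reaches from about 0.25 to 0.85 m from the base axis. Payload 12.5 kg.
Tool frame: the origin (TCP) lies on the centre line of the jaws, within the pads' length; the fingertips stand 8 mm ahead of it and the grasp point (between the pads) lies 11 mm behind it; z points along the fingers, x is the direction in which the jaws open and shut, and the axes are right-handed (so a half turn about z gives the same grasp; the last joint's range is limited). The gripper opens to 93 mm and grips with 3 to 60 N. Pads are 15 mm wide; open, the fingers measure 128 mm over their backs; the gripper's body (75 mm by 188 mm) begins 65 mm behind the grasp point.
Start: joints at [-1.216, 0.351, 1.652, -0, 1.139, -0.085], TCP at [0.234, -0.498, 0.227] pointing down, gripper open.
Joint ranges: [-2.75, 2.75], [-0.79, 2.1], [0.01, 2.65], [-1.57, 4.71], [0.07, 3.14], [-2.87, 2.87]. Speed limits (rad/s): [2.22, 2.22, 2.79, 3.14, 3.14, 3.14].

## Interface

Orientations are given as a 3x3 rotation matrix whose columns are the frame's x, y, z axes.
In Python, from plant import r gives the robot as it stands.
- The arm moves only by the shell command python3 -m pendant 'ROWS' [FORCE]. ROWS is JSON, a list that holds one entry, the list of rows, each a list of 5 numbers: the shift along the world's x, y, z in m, then the turn about the world's z in rad, then the finger opening in m, from 0 to 0.093. In form: [[[x, y, z, roll, jaw], ...]]. A call has 1 to 12 rows; each row shifts and turns the commanded pose from where the row before left it; what a row does not reach is not made up. A row lasts 1/10 s, in which the tool goes at most 50 mm and 8.59 degrees, less where a joint would pass 70% of its speed; a pose out of reach is approached as far as the arm can. A call is refused whole if a number of a shift passes 0.05 or a number of a turn 0.15, either way. A call with a gripper value outside its range is refused whole. The fingers move at their own pace and stop on an object; FORCE is the grip in N (left out, the last holds). Time passes only in rows, so rows that do not move let the fingers close. It gives the time, the measured TCP pose, the force and the opening at its end, in the units of the state.
- r.read_state(): the state, without advancing time (a new reading comes with each control period).
- r.grab_frame(name): name is "side" or "top"; returns a dict with "color" (384x512x3 uint8, red, green, blue), "fx", "fy", "cx", "cy" (pixels), "extrinsics" (4x4, takes a point from world to camera coordinates). Camera axes: x right, y up, looking along -z (the intrinsics and any distortion apply to the point x, -y, -z); pixel columns grow to the right and rows downward; lengths in m; the calibration is good to about 2 mm. A picture is of the moment at which its call begins. There is no depth.
- r.sign_off(): hands the job in, once; it reports no verdict.
The state is a dict: "time_s": time; "qpos": joint angles; "joint_velocities": joint speeds; "tau": joint torques, N m; "eef_pos": TCP position; "orientation": TCP orientation; "ft_force": force on the tool from outside, world axes, zero at the start; "torque": the same for the moment, N m; "grip_width": finger opening in m.
Only numpy, scipy, OpenCV 4.12 (cv2) and the standard library are available. Lean on these libraries where they do the work, as an engineer would, in place of code of your own. Each camera call takes 0.05 s, during which the arm holds its last target.

## Working session

There is one attempt and no reset: what is moved stays moved. The work goes in short steps, Python scripts to look and compute and a shell command to move; the robot and the scene stay as the last step left them, time stands still between calls to the robot, and variables do not carry over. Pictures are saved under pics/ and viewed, and the job is handed in when it is done.

```bash
ls; mkdir -p pics; python3 - <<'E'
from plant import r
import cv2
for n in("top","side"):
    f=r.grab_frame(n); cv2.imwrite(f"pics/{n}0.png",cv2.cvtColor(f["color"],cv2.COLOR_RGB2BGR)); print(n,f["fx"],f["fy"],f["cx"],f["cy"],f["extrinsics"],[k for k in f])
s=r.read_state();print(s["time_s"],s["eef_pos"],s["orientation"],s["grip_width"])
E
```

```text
pics
top 472.15460230389937 472.15460230389937 261.21869979150006 185.63065939571635 [[ 0.00441839 -0.99997382  0.00572975 -0.01965576]
 [ 0.99666084  0.00487078  0.08150729 -0.52867704]
 [-0.08153307  0.00535048  0.99665628 -1.40015087]
 [ 0.          0.          0.          1.        ]] ['color', 'fx', 'fy', 'cx', 'cy', 'extrinsics']
side 362.9931900373397 362.9931900373397 251.85285116644366 190.7374205843116 [[-0.70554596 -0.70848458  0.01595281  0.34350527]
 [ 0.48059924 -0.46181991  0.74548424 -0.30443807]
 [-0.52079676  0.5336403   0.66633232 -1.0638728 ]
 [ 0.          0.          0.          1.        ]] ['color', 'fx', 'fy', 'cx', 'cy', 'extrinsics']
0.1 [ 0.23408381 -0.49738096  0.22617942] [[ 4.25709749e-01 -9.04859704e-01 -3.55626242e-04]
 [-9.04859219e-01 -4.25709890e-01  9.39863226e-04]
 [-1.00183797e-03 -7.83172547e-05 -9.99999495e-01]] 0.09316826439190087
```

View pics/top0.png

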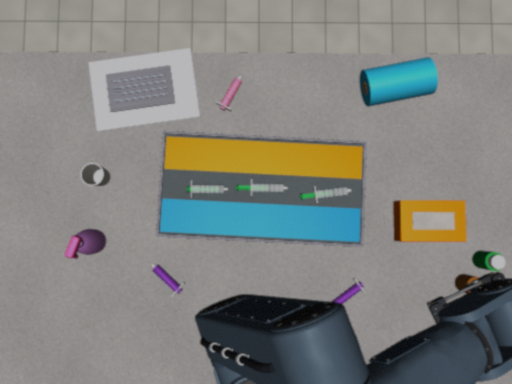

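View pics/side0.png

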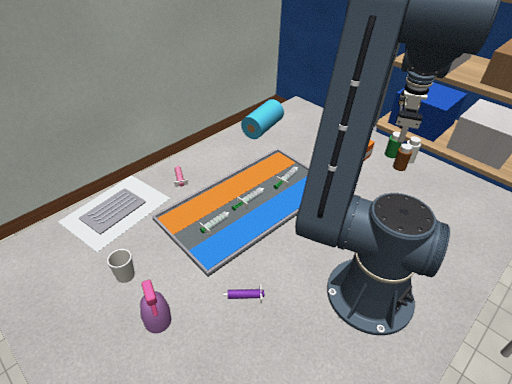

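```bash
cat > h.py <<'E'
import numpy as np
def unproj(f,u,v,z):
    E=np.array(f["extrinsics"]);R=E[:3,:3];t=E[:3,3]
    d=np.array([(u-f["cx"])/f["fx"],-(v-f["cy"])/f["fy"],-1.]);d=R.T@d;c=-R.T@t
    return c+d*(z-c[2])/d[2]
def proj(f,p):
    E=np.array(f["extrinsics"]);q=E[:3,:3]@np.array(p)+E[:3,3]
    return f["cx"]+f["fx"]*q[0]/-q[2], f["cy"]-f["fy"]*q[1]/-q[2]
E
python3 - <<'E'
from h import *
import cv2
from plant import r
f=r.grab_frame("top");c=f["color"]
im=cv2.cvtColor(c,cv2.COLOR_RGB2BGR)
cv2.imwrite("pics/topz.png",cv2.resize(im[175:210,176:366],None,fx=4.2,fy=4.2,interpolation=cv2.INTER_CUBIC))
g=r.grab_frame("side");im2=cv2.cvtColor(g["color"],cv2.COLOR_RGB2BGR)
cv2.imwrite("pics/sidez.png",cv2.resize(im2[155:245,190:310],None,fx=6,fy=6,interpolation=cv2.INTER_CUBIC))
# strips
hsv=cv2.cvtColor(c,cv2.COLOR_RGB2HSV)
for nm,lo,hi in(("orange",(14,150,100),(26,255,255)),("blue",(95,120,100),(112,255,255))):
    m=cv2.inRange(hsv,lo,hi);n,l,s,ce=cv2.connectedComponentsWithStats(m);
    # pick component in tray
    i=max((i for i in range(1,n) if 160<ce[i][0]<365 and 130<ce[i][1]<245),key=lambda i:s[i][4])
    ys,xs=np.where(l==i);P=np.array([unproj(f,x,y,0.012)[:2] for x,y in zip(xs,ys)],np.float32)
    print(nm,cv2.minAreaRect(P),P.mean(0))
for u,v in((164,134),(364,143),(362,243),(159,235)): print(unproj(f,u,v,0.022))
E
```

```text
orange ((0.6167666912078857, -0.023791193962097168), (0.6003957986831665, 0.09936235845088959), 87.2986068725586) [ 0.61645377 -0.02379468]
blue ((0.4264836609363556, -0.014704108238220215), (0.6022577881813049, 0.1013655811548233), 87.31664276123047) [ 0.4265412  -0.01482768]
[0.68446308 0.27846824 0.022     ]
[ 0.66014735 -0.32874083  0.022     ]
[ 0.35841354 -0.31873772  0.022     ]
[0.37956884 0.28689999 0.022     ]
```

View pics/topz.png

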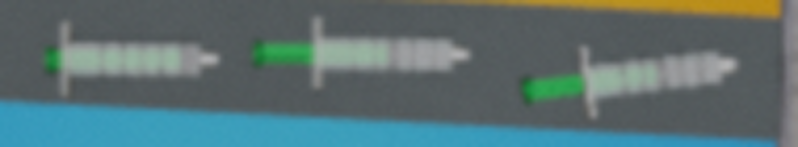

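View pics/sidez.png

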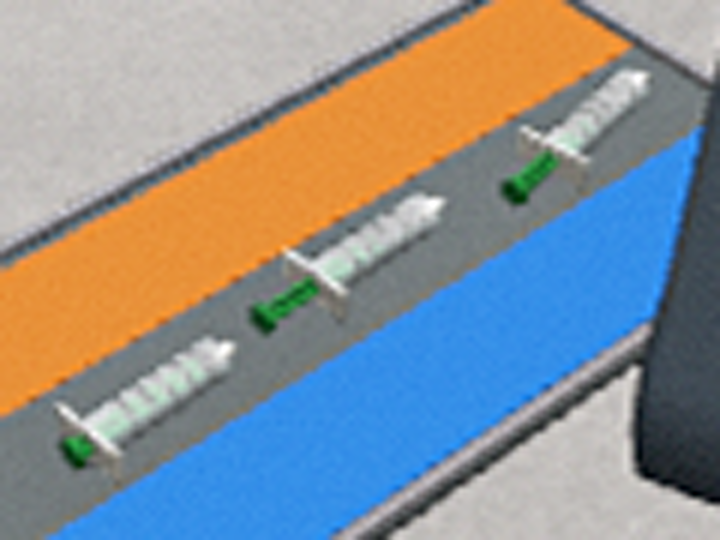

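```bash
python3 - <<'E'
from h import *
import cv2
from plant import r
f=r.grab_frame("top")
S=np.array([0.6168+0.4265,-0.0238-0.0147])/2; a=np.radians(-2.69)
X=np.array([np.cos(a),np.sin(a)]);Y=np.array([-X[1],X[0]])
print("tray c",S)
for n,F,N in(("L",(65,58),(203,58)),("M",(317,52),(452,54)),("R",(590,82),(722,66))):
    p=[unproj(f,176-.4+U/4.2,175-.4+V/4.2,0.025)[:2] for U,V in(F,N)]
    m=(p[0]+p[1])/2;d=p[0]-p[1]
    print(n,"fl",p[0],"nose",p[1],"len",np.linalg.norm(d),"mid",m,"ang from trayY deg",np.degrees(np.arctan2(d@-X,d@Y)),"tray",(m-S)@X,(m-S)@Y)
E
```

```text
tray c [ 0.52165 -0.01925]
L fl [0.51909461 0.19322257] nose [0.5195728 0.0946912] len 0.09853253411491696 mid [0.5193337  0.14395689] ang from trayY deg 2.9680635544374616 tray -0.009973390093620556 0.1629183381862751
M fl [0.52427037 0.01326283] nose [ 0.52330572 -0.08329131] len 0.09655896239901784 mid [ 0.52378804 -0.03501424] ang from trayY deg 2.117589914777956 tray 0.0028755369709582857 -0.01564652654988646
R fl [ 0.50371353 -0.18195867] nose [ 0.51563439 -0.27651842] len 0.09530820462971329 mid [ 0.50967396 -0.22923855] ang from trayY deg 9.875199952298802 tray -0.00210763332556038 -0.21031921622954053
```

```bash
python3 -m pendant '[[[0.02,0.02,0,-0.05,0.035],[0.035,0.03,0,-0.05,0.035],[0.035,0.03,0,-0.05,0.035],[0.035,0.03,0,-0.05,0.035],[0.035,0.03,0,-0.05,0.035],[0.035,0.03,0,-0.05,0.035],[0.035,0.03,0,-0.05,0.035],[0.035,0.03,0,-0.05,0.035],[0.035,0.03,0,-0.04,0.035],[0.026,0.008,0,-0.048,0.035],[0,0,0,0,0.035],[0,0,0,0,0.035]]]'
python3 -c "
from plant import r;print(r.read_state()['orientation'])"
```

```text
time_s: 1.45
eef_pos: [0.56, -0.2294, 0.2262]
orientation: [[-0.047, -0.999, -0.001], [-0.999, 0.047, 0.0], [-0.0, 0.001, -1.0]]
ft_force: [-1.2, 0.1, -0.1]
grip_width: 0.0352
[[-4.66780750e-02 -9.98909573e-01 -9.06766886e-04]
 [-9.98909967e-01  4.66778838e-02  2.30913699e-04]
 [-1.88335945e-04  9.16557087e-04 -9.99999562e-01]]
```

```bash
python3 -m pendant '[[[0,0,-0.03,0,0.035],[0,0,-0.04,0,0.035],[0,0,-0.04,0,0.035],[0,0,-0.04,0,0.035],[0,0,-0.03,0,0.035],[0,0,-0.018,0,0.035],[0,0,0,0,0.035],[0,0,0,0,0.035]]]'
python3 - <<'E'
from plant import r
import cv2
for n,(a,b,c,d) in(("top",(120,250,230,400)),("side",(120,260,180,340))):
    f=r.grab_frame(n); cv2.imwrite(f"pics/{n}1.png",cv2.resize(cv2.cvtColor(f["color"],cv2.COLOR_RGB2BGR)[a:b,c:d],None,fx=4,fy=4,interpolation=cv2.INTER_CUBIC))
E
```

```text
time_s: 2.25
eef_pos: [0.5598, -0.2303, 0.0294]
orientation: [[-0.049, -0.999, 0.0], [-0.999, 0.049, -0.0], [0.0, -0.0, -1.0]]
ft_force: [0.3, -0.4, -0.4]
grip_width: 0.0352
```

View pics/top1.png

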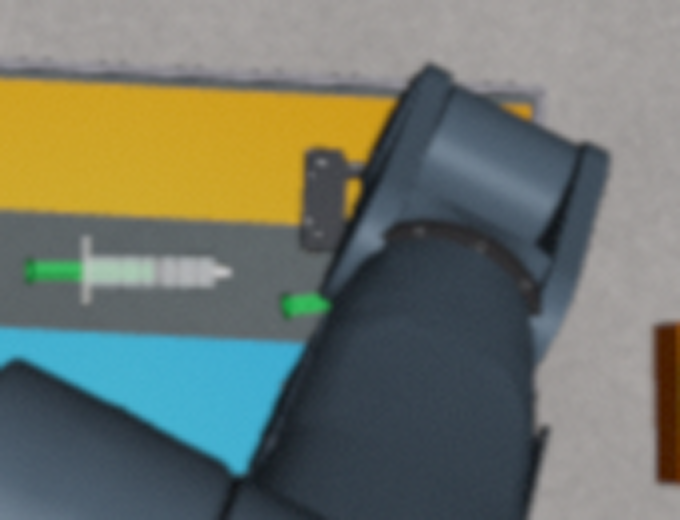

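View pics/side1.png

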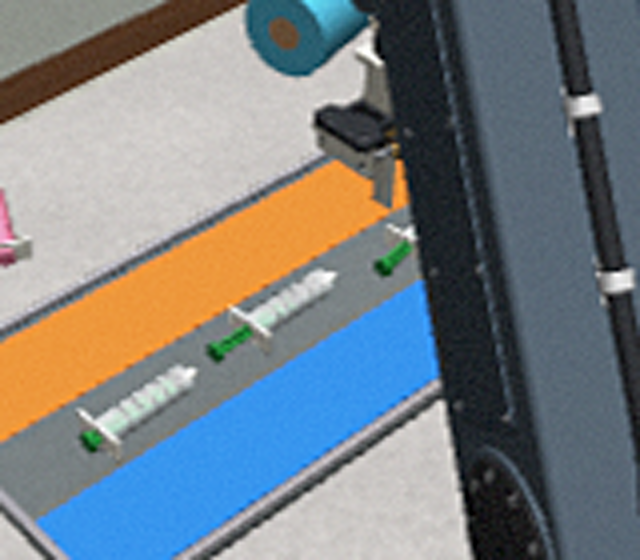

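The top view shows the gripper on the orange side at crop (325,200), with the thumb disc of the right syringe at (300,304) undisturbed. I'll push next.

```bash
python3 -m pendant '[[[-0.01,0,0,0,0.035],[-0.01,0.0005,0,0,0.035],[-0.008,0.0005,0,0,0.035],[-0.008,0.0005,0,0,0.035],[-0.01,0.0005,0,0,0.035],[-0.012,0.0005,0,0,0.035],[-0.012,0.0005,0,0,0.035],[-0.012,0.0005,0,0,0.035],[-0.012,0.0005,0,0,0.035],[-0.01,0.0005,0,0,0.035],[-0.01,0.0005,0,0,0.035],[-0.006,0.0005,0,0,0.035]]]'
python3 -m pendant '[[[-0.002,0,0,0,0.035],[0,0,0,0,0.035],[0.01,0,0,0,0.035],[0.01,0,0.01,0,0.035],[0,0,0.04,0,0.035],[0,0,0.03,0,0.035],[0,0.02,0,0,0.035],[0.01,0.04,0,0,0.035],[0.02,0.04,0,0,0.035],[0.03,0.04,0,0,0.035],[0.03,0.04,0,0,0.035],[0.03,0.014,0,0,0.035]]]'
python3 - <<'E'
from plant import r
import cv2
for n,(a,b,c,d) in(("top",(120,250,230,400)),("side",(120,260,180,340))):
    f=r.grab_frame(n); cv2.imwrite(f"pics/{n}2.png",cv2.resize(cv2.cvtColor(f["color"],cv2.COLOR_RGB2BGR)[a:b,c:d],None,fx=4,fy=4,interpolation=cv2.INTER_CUBIC))
E
```

```text
time_s: 3.55
eef_pos: [0.4392, -0.224, 0.0286]
orientation: [[-0.048, -0.999, -0.0], [-0.999, 0.048, 0.0], [-0.0, 0.0, -1.0]]
ft_force: [1.1, 0.3, 0.7]
grip_width: 0.0351
time_s: 4.75
eef_pos: [0.5798, -0.0262, 0.1088]
orientation: [[-0.045, -0.999, 0.0], [-0.999, 0.045, 0.0], [-0.0, -0.0, -1.0]]
ft_force: [1.2, -1.1, -0.5]
grip_width: 0.0351
```

View pics/top2.png

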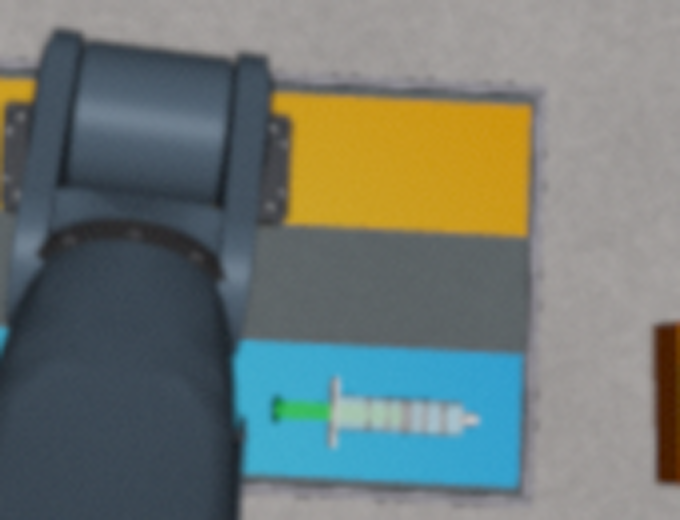

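View pics/side2.png

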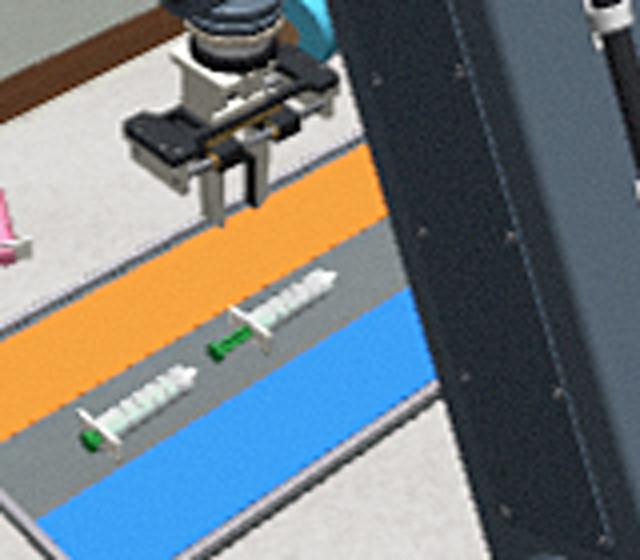

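The right syringe now lies in the middle of the blue strip, barrel at crop (335–465,412), plunger still out. Next is the middle one.

```bash
python3 -m pendant '[[[0,-0.01,-0.02,0,0.035],[0,0,-0.03,0,0.035],[0,0,-0.02,0,0.035],[0,0,-0.01,0,0.035],[0,0,0,0,0.035],[-0.01,0,0,0,0.035],[-0.01,0.0005,0,0,0.035],[-0.01,0.0005,0,0,0.035],[-0.008,0.0005,0,0,0.035],[-0.008,0.0005,0,0,0.035],[-0.01,0.0005,0,0,0.035],[-0.012,0.0005,0,0,0.035]]]'
python3 -m pendant '[[[-0.012,0.0005,0,0,0.035],[-0.012,0.0005,0,0,0.035],[-0.012,0.0005,0,0,0.035],[-0.012,0.0005,0,0,0.035],[-0.008,0.0005,0,0,0.035],[-0.006,0,0,0,0.035],[0,0,0,0,0.035],[0,0,0,0,0.035]]]'
```

```text
time_s: 6.05
eef_pos: [0.5098, -0.0371, 0.0288]
orientation: [[-0.048, -0.999, 0.001], [-0.999, 0.048, -0.0], [0.0, -0.001, -1.0]]
ft_force: [1.0, -0.2, 0.5]
grip_width: 0.0349
time_s: 6.85
eef_pos: [0.4483, -0.0347, 0.0286]
orientation: [[-0.048, -0.999, -0.0], [-0.999, 0.048, -0.0], [0.0, 0.0, -1.0]]
ft_force: [0.3, 0.1, 0.0]
grip_width: 0.0353
```

```bash
python3 -m pendant '[[[0.01,0,0,0,0.035],[0.01,0,0.01,0,0.035],[0,0,0.03,0,0.035],[0,0,0.04,0,0.035],[0,0.02,0,0,0.035],[0,0.04,0,0,0.035],[0,0.04,0,0,0.035],[0,0.04,0,0,0.035],[0,0.027,0,0,0.035],[0,0.01,0,0,0.035],[0,0,0,0,0.035]]]'
python3 - <<'E'
from plant import r
import cv2
for n,(a,b,c,d) in(("top",(120,250,150,370)),("side",(150,290,140,340))):
    f=r.grab_frame(n); cv2.imwrite(f"pics/{n}3.png",cv2.resize(cv2.cvtColor(f["color"],cv2.COLOR_RGB2BGR)[a:b,c:d],None,fx=3.5,fy=3.5,interpolation=cv2.INTER_CUBIC))
E
```

```text
time_s: 7.95
eef_pos: [0.4686, 0.1432, 0.1086]
orientation: [[-0.046, -0.999, 0.0], [-0.999, 0.046, 0.0], [-0.0, -0.0, -1.0]]
ft_force: [0.4, 0.8, 1.1]
grip_width: 0.0352
```

View pics/top3.png

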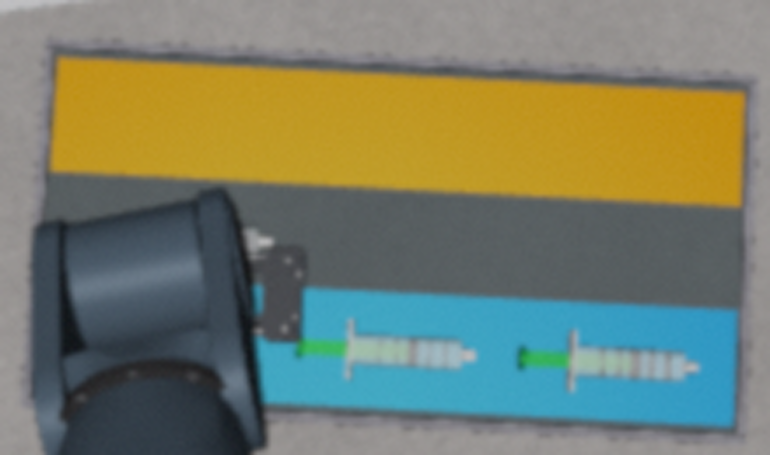

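View pics/side3.png

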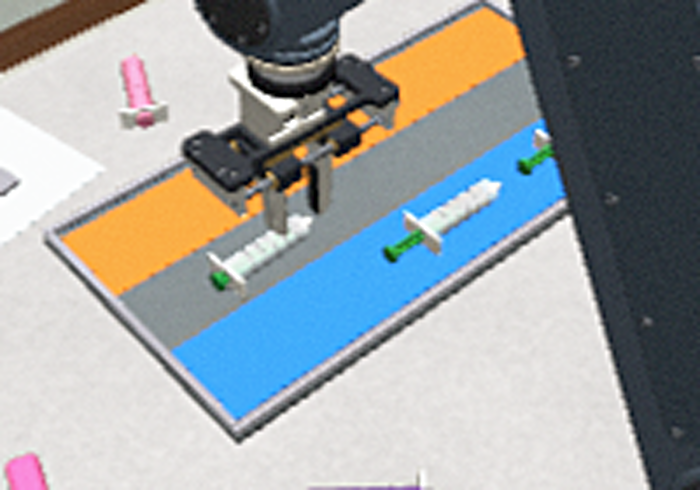

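The middle syringe is now on blue at crop top (350–465,350), and the left one hasn't moved. I'll lower the fingers on its near side and push it toward orange.

```bash
python3 -m pendant '[[[0,0,-0.02,0,0.035],[0,0,-0.03,0,0.035],[0,0,-0.02,0,0.035],[0,0,-0.01,0,0.035],[0,0,0,0,0.035],[0.01,0,0,0,0.035],[0.01,-0.0005,0,0,0.035],[0.008,-0.0005,0,0,0.035],[0.008,-0.0005,0,0,0.035],[0.01,-0.0005,0,0,0.035],[0.01,-0.0005,0,0,0.035],[0.012,-0.0005,0,0,0.035]]]'
python3 -m pendant '[[[0.012,-0.0005,0,0,0.035],[0.012,-0.0005,0,0,0.035],[0.012,-0.0005,0,0,0.035],[0.012,-0.0005,0,0,0.035],[0.01,-0.0005,0,0,0.035],[0.006,-0.0005,0,0,0.035],[0.003,0,0,0,0.035],[0,0,0,0,0.035],[0,0,0,0,0.035]]]'
python3 -m pendant '[[[-0.01,0,0,0,0.035],[-0.01,0,0.01,0,0.035],[0,0,0.03,0,0.035],[0,0,0.04,0,0.035],[-0.02,-0.03,0.03,0,0.035],[-0.03,-0.04,0.03,0,0.035],[-0.04,-0.05,0.03,0,0.035],[-0.04,-0.05,0,0,0.035],[-0.04,-0.05,0,0,0.035],[-0.04,-0.05,0,0,0.035],[-0.03,-0.05,0,0,0.035],[-0.02,-0.05,0,0,0.035]]]'
python3 -m pendant '[[[-0.02,-0.05,0,0,0.035],[-0.01,-0.05,0,0,0.035],[0,-0.05,0,0,0.035],[0,-0.05,0,0,0.035],[0,-0.05,0,0,0.035],[0,-0.04,0,0,0.035],[0,0,0,0,0.035],[0,0,0,0,0.035]]]'
python3 - <<'E'
from plant import r
import cv2
for n,(a,b,c,d) in(("top",(120,250,150,370)),("side",(120,340,90,340))):
    f=r.grab_frame(n); cv2.imwrite(f"pics/{n}4.png",cv2.resize(cv2.cvtColor(f["color"],cv2.COLOR_RGB2BGR)[a:b,c:d],None,fx=2.7 if n=="side" else 3.5,fy=2.7 if n=="side" else 3.5,interpolation=cv2.INTER_CUBIC))
E
```

```text
time_s: 9.25
eef_pos: [0.5369, 0.1393, 0.0287]
orientation: [[-0.048, -0.999, -0.0], [-0.999, 0.048, -0.0], [0.0, 0.0, -1.0]]
ft_force: [-1.4, 0.1, 0.1]
grip_width: 0.0352
time_s: 10.15
eef_pos: [0.6029, 0.1364, 0.0286]
orientation: [[-0.048, -0.999, -0.0], [-0.999, 0.048, -0.0], [0.0, 0.0, -1.0]]
ft_force: [-0.4, 0.6, 0.6]
grip_width: 0.0351
time_s: 11.35
eef_pos: [0.3687, -0.17, 0.1862]
orientation: [[-0.047, -0.999, 0.001], [-0.999, 0.047, -0.0], [0.0, -0.001, -1.0]]
ft_force: [1.1, -0.4, -0.2]
grip_width: 0.0353
time_s: 12.15
eef_pos: [0.3422, -0.4545, 0.1856]
orientation: [[-0.049, -0.999, -0.0], [-0.999, 0.049, 0.001], [-0.001, 0.0, -1.0]]
ft_force: [0.4, 0.7, 1.4]
grip_width: 0.0348
```

View pics/top4.png

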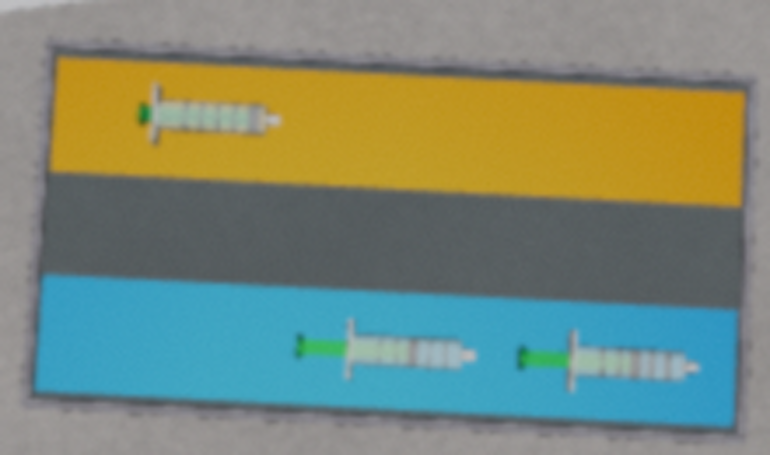

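View pics/side4.png

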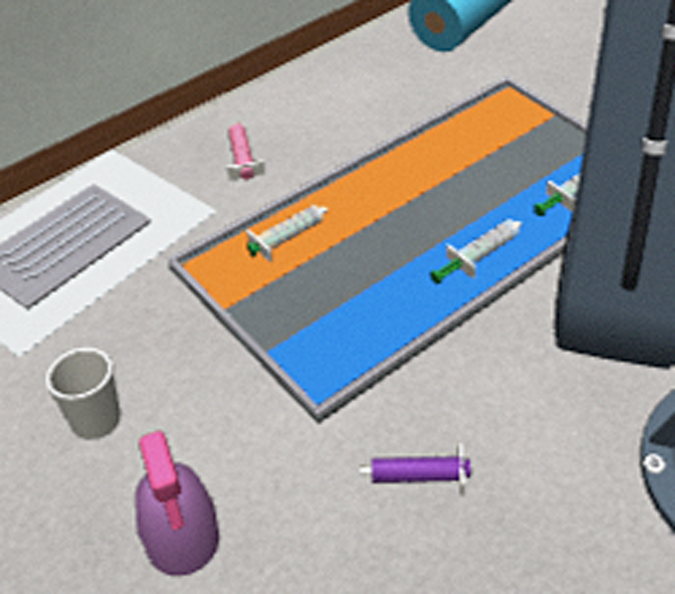

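All three syringes lie mid-strip. In the top crop the pushed-in one has its barrel at (155–265,117) on orange, and the pulled-out ones are at (350–465,352) and (573–688,365) on blue. I'll check this in numbers, then hand in.

```bash
python3 - <<'E'
from h import *
from plant import r
f=r.grab_frame("top")
S=np.array([0.52165,-0.01925]);a=np.radians(-2.69);X=np.array([np.cos(a),np.sin(a)]);Y=np.array([-X[1],X[0]])
for n,s,P in(("L",95,((155,115),(266,119))),("M",-95,((349,350),(463,355))),("R",-95,((573,361),(687,367)))):
    for U,V in P:
        p=unproj(f,149.6+U/3.5,119.6+V/3.5,.025)[:2]-S; print(n,"x in strip mm %.0f y %.0f"%(1000*(p@X)-s,1000*(p@Y)))
print(r.read_state()["joint_velocities"],r.read_state()["ft_force"])
r.sign_off()
E
```

```text
L x in strip mm 2 y 211
L x in strip mm 3 y 115
M x in strip mm -2 y 33
M x in strip mm -1 y -65
R x in strip mm -1 y -159
R x in strip mm -1 y -256
[ 0.00205894  0.00125525 -0.00764005 -0.0020218  -0.00053833 -0.00078304] [0.21005954 0.24981902 0.30196993]
the job is handed in; nothing more can be done
```

I pushed the two pulled-out syringes (middle and right in the top view) sideways onto the near blue strip. The pushed-in one (left) went onto the far orange strip. I used both fingertips on the barrel each time and never gripped or lifted a syringe.

My last checks, all from the final pictures and state readings:
- **Position:** by my measurement, every barrel end is within about 3 mm of its strip's centre line and inside the strip's length (the furthest end is 256 mm from the middle; the limit is 300 mm).
- **Plungers:** they look as they did at the start, two out and one in. I judged this by eye and did not measure it.
- **Robot:** the arm had moved off to the side, clear of the tray, with forces under 1 N. The clock read about 12 s.
- **Bystanders:** the cup and spray bottle look unmoved in the last side view. The glove box was outside the final crops, but the arm never touched it as far as the force readings show.

No check failed or disagreed. The job is handed in; no verdict was reported.

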